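Mix the touch-up bottle and stand it in the drip dish

TASK

The pigment in the narrow-necked bottle has settled: pick the bottle up, turn it fully upside down in the air and hold it so for two seconds. Then turn it upright again, lower it gently into the middle of the round steel dish where it lies, without dropping it, and let go. Leave the jar, the tub and the little figure where they stand.

Things in the scene. Friction and masses are not known exactly. Their poses are not given: they have to be found in the camera images.
- bottle: closed grey plastic bottle, narrow ribbed black cap; the only container with a neck. Round body 56 mm in diameter up to 103 mm height, shoulder narrowing to 30 mm at 120 mm, cap 33 mm in diameter from 120 to 145 mm (top). 0.2 to 0.4 kg. Stands loose and upright on the bench. Origin: centre of its underside; z runs up its axis to the cap; x and y mean nothing (it is round)
- bottle_cap (a point): centre of the top of the bottle's cap, 145 mm along the bottle's axis from its underside
- dish: shallow round steel drip dish, loose, 0.45 kg, lying on the bench: 108 mm in diameter at its foot, 124 mm at the rim, 12 mm high, wall 4 mm, flat inner floor about 100 mm in diameter and 4 mm above its underside. Origin: centre of its underside, z up
- jar: squat closed jar of the same grey plastic with a black lid as wide as itself, 70 mm in diameter, 82 mm high, loose, to be left alone. Origin: centre of its underside, z up
- tub: straight-sided closed tub of the same grey plastic with a flat black lid, no neck, 62 mm in diameter, 112 mm high, loose, to be left alone. Origin: centre of its underside, z up
- figure: small standing toy figure on a round white base, 52 mm in diameter and 97 mm high, loose and light, to be left alone. Origin: centre of its underside, z up

How it is judged:
By the outcome, as a careful person would: the job done as asked, in the order asked, and still so for the second after the job is handed in, with the robot touching nothing.
It also fails if it takes over 61 s, if anything falls off the work surface, if the arm or the gripper's body presses on something with over 40 N, if the wrist force passes 120 N, or if a joint passes its speed limit or range.

ROBOT

A 6-joint arm with a two-finger parallel gripper is mounted at the origin on the work surface. World frame = base frame: x ahead of the robot, y to its left, z up, the work surface at z = 0. Lengths are in mm, angles in rad, forces in N, time in s.
With the tool pointing down it reaches from about 375 to 975 mm from the base axis. Payload 3.8 kg.
Tool frame: the origin (TCP) lies on the centre line of the jaws, within the pads' length; the fingertips stand 11 mm ahead of it and the grasp point (between the pads) lies 8 mm behind it; z points along the fingers, y is the line along which they close (so a half turn about z gives the same grasp; the last joint's range is limited). The gripper opens to 85 mm and grips with 20 to 120 N. Pads are 22 mm wide; open, the fingers measure 114 mm over their backs; the gripper's body (76 mm by 85 mm) begins 54 mm behind the grasp point. The pads swing forward as they close: fully open they stand 13 mm farther back than shut.
Start: joints at [-1.267, 0.264, 1.604, -0, 1.274, -0.037], TCP at [225.607, -636.176, 242.28] pointing down, gripper open.
Joint ranges: [-2.63, 2.63], [-0.94, 2.18], [0.31, 2.57], [-1.31, 4.45], [0, 2.66], [-2.55, 2.55]. Speed limits (rad/s): [2.57, 2.57, 3.14, 3.14, 3.14, 3.14].

INTERFACE

Orientations are given as a rotation vector (axis times angle).
In Python, from cell import observe, capture, camera_model, job_done gives the robot as it stands. The module is installed in compiled form; this text tells all that it offers.
- The arm moves only by the shell command python3 -m crank 'ROWS' [FORCE]. ROWS is JSON, a list of rows, each a list of 3 entries, a list of its own where there are three numbers: the turn, a rotation vector about the world's x, y, z in rad, then the shift along the world's x, y, z in m, then the finger opening in m, from 0 to 0.0854. In form: [[[rx, ry, rz], [tx, ty, tz], gripper], ...]. A call has exactly 5 rows; each row is the pose to reach, as a shift and turn from the pose commanded when the call began; what a row does not reach only later rows make up. A row lasts 1/10 s, in which the tool goes at most 50 mm and 8.59 degrees, less where a joint would pass 70% of its speed; a pose out of reach is approached as far as the arm can. A call with a gripper value outside its range is refused whole. The fingers move at their own pace and stop on an object; FORCE is the grip in N (left out, the last holds). Time passes only in rows, so rows that repeat a pose let the fingers close, or fill a call up. It gives the time, the measured TCP pose, the force, the opening and the grip force at its end, in the units of the state.
- observe(): the state, without advancing time (a new reading comes with each control period).
- capture(name): name is "scene" or "top" or "wrist"; returns the picture (384x512x3 uint8, red, green, blue); there is no depth.
- camera_model(name): a dict with "fx", "fy", "cx", "cy" (pixels), "eye" and "orientation" of the camera in the world. Camera axes: x right, y down, z forward; pixel columns grow to the right and rows downward; lengths in mm; the calibration is good to about 2 mm. A picture is of the moment at which its call begins: read the wrist's pose just before it. camera_model takes no time and is no camera call; for the wrist camera it gives the pose at the moment of the call.
- job_done(): hands the job in; it is judged then, once.
The state is a dict: "time": time; "qpos": joint angles; "joint_velocities": joint speeds; "tau": joint torques, N m; "ee_pos": TCP position; "ee_rot": TCP orientation; "contact_force": force on the tool from outside, world axes, zero at the start; "ft_torque": the same for the moment, N m; "grip_width": finger opening in mm; "grasp_force": force on a finger pad.
Only numpy, scipy, OpenCV 4.12 (cv2) and the standard library are available. Lean on these libraries where they do the work, as an engineer would, in place of code of your own. Each camera call takes 0.05 s, during which the arm holds its last target. There are 200 camera calls.

## Working session

There is one attempt and no reset: what is moved stays moved. The work goes in short steps, Python scripts to look and compute and a shell command to move; the robot and the scene stay as the last step left them, time stands still between calls to the robot, and variables do not carry over. Pictures are saved under pics/ and viewed, at most 10 in all, crops included, and the job is handed in when it is done.

```bash
mkdir -p pics; python3 - <<'E'
from cell import *
import cv2,numpy as np
np.set_printoptions(precision=3,suppress=True)
a=capture("scene");b=capture("top")
cv2.imwrite("pics/s.png",a[:,:,::-1]);cv2.imwrite("pics/t.png",b[:,:,::-1])
for n in("scene","top"):print(camera_model(n))
print(observe())
E
```

```text
{'fx': 399.5940143420086, 'fy': 399.5940143420086, 'cx': 257.60104434529484, 'cy': 189.49578922475897, 'eye': array([ 984.96 , -355.358,  880.414]), 'orientation': array([-2.413, -0.995,  0.275])}
{'fx': 378.0063702486571, 'fy': 378.0063702486571, 'cx': 256.44241971720686, 'cy': 192.2693496332253, 'eye': array([ 441.552,  -12.946, 1135.647]), 'orientation': array([-2.172,  2.027, -0.22 ])}
{'time': 0.1, 'qpos': array([-1.267,  0.265,  1.605,  0.   ,  1.274, -0.037]), 'joint_velocities': array([ 0.   , -0.002, -0.005,  0.002, -0.001,  0.001]), 'tau': array([  0.001, -51.67 , -36.859,  -0.   ,   0.006,  -0.   ]), 'ee_pos': array([ 225.435, -635.553,  241.075]), 'ee_rot': array([-3.094, -0.532,  0.   ]), 'contact_force': array([ 0.264,  0.446, -0.875]), 'ft_torque': array([-0.004,  0.031,  0.003]), 'grasp_force': 0.0, 'grip_width': 85.3456962445767}
```

View pics/s.png

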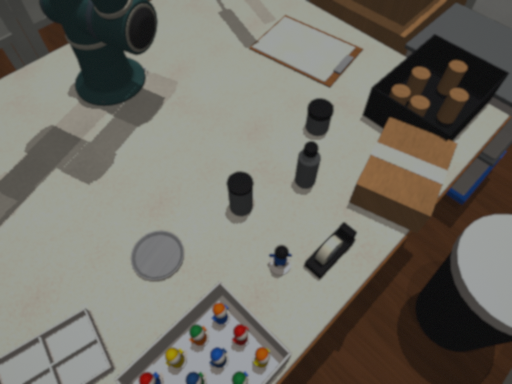

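View pics/t.png

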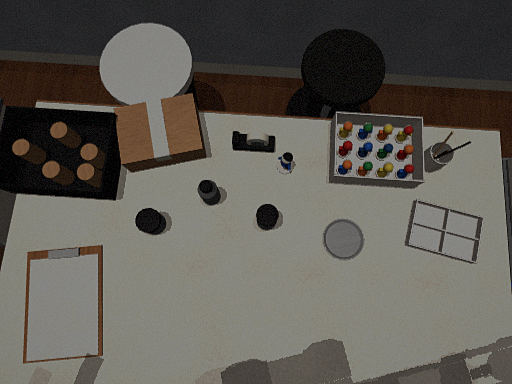

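The scene picture shows the bottle at about (307,165) with its cap top at (311,147), the dish at (158,256), the tub at (240,193), the jar at (319,117) and the figure at (280,260). In the top picture the bottle cap is at (207,187), the dish at (344,239), the tub at (267,217), the jar at (150,221) and the figure at (286,162).

```bash
cat > h.py <<'E'
import numpy as np,cv2
from scipy.spatial.transform import Rotation as R
from cell import *
np.set_printoptions(precision=2,suppress=True)
def ray(m,u,v):
    d=R.from_rotvec(m["orientation"]).apply([(u-m["cx"])/m["fx"],(v-m["cy"])/m["fy"],1]);return np.array(m["eye"]),d
def plane(m,u,v,z):
    e,d=ray(m,u,v);return e+d*(z-e[2])/d[2]
def cross(m1,p1,m2,p2):
    a,d=ray(m1,*p1);b,f=ray(m2,*p2)
    s=np.linalg.lstsq(np.c_[d,-f],b-a,rcond=None)[0];return (a+d*s[0]+b+f*s[1])/2,np.linalg.norm(a+d*s[0]-b-f*s[1])
E
python3 - <<'E'
from h import *
a=cv2.imread("pics/s.png");b=cv2.imread("pics/t.png");S=camera_model("scene");T=camera_model("top")
print("cap",cross(S,(311,147),T,(207,187)),plane(T,207,187,145),plane(S,311,147,145))
for n,p,z in(("tub",(267,217),112),("jar",(150,221),82),("fig",(287,158),97)):print(n,plane(T,*p,z))
print("tub S",plane(S,240,180,112),"jar S",plane(S,320,107,82),"fig S",plane(S,280,248,97),"dish",plane(T,344,239,12),plane(S,158,256,12))
def ci(im,x,y,r,k):
    c=cv2.resize(im[y-r:y+r,x-r:x+r],None,fx=k,fy=k,interpolation=cv2.INTER_CUBIC);return cv2.convertScaleAbs(c,alpha=2.2)
cv2.imwrite("pics/c1.png",np.vstack([np.hstack([ci(a,310,160,28,5),ci(b,207,190,28,5)]),np.hstack([ci(a,158,256,35,4),ci(b,344,239,35,4)])]) )
# dish by threshold relative to bench
for n,im,m,(x,y) in(("S",a,S,(158,256)),("T",b,T,(344,239))):
    sub=cv2.cvtColor(im,cv2.COLOR_BGR2HSV)[y-40:y+40,x-40:x+40]
    for th in (20,25,30,35):
        mask=(sub[:,:,1]<th).astype('uint8')
        mask=cv2.morphologyEx(mask,cv2.MORPH_OPEN,np.ones((3,3)))
        cs=cv2.findContours(mask,0,2)[0]
        if cs:
            c=max(cs,key=cv2.contourArea)
            if len(c)>5:
                e=cv2.fitEllipse(cv2.convexHull(c));print(n,th,e,plane(m,e[0][0]+x-40,e[0][1]+y-40,11))
E
```

```text
cap (array([670.15, 142.64, 143.36]), np.float64(6.582097646787967)) [667.59 139.78 145.  ] [672.48 144.58 145.  ]
tub [602.44 -27.16 112.  ]
jar [573.13 299.8   82.  ]
fig [779.6  -73.82  97.  ]
tub S [605.53 -21.45 112.  ] jar S [573.71 308.55  82.  ] fig S [782.   -74.63  97.  ] dish [ 568.22 -260.21   12.  ] [ 573.41 -258.26   12.  ]Traceback (most recent call last):
  File "<stdin>", line 19, in <module>
cv2.error: OpenCV(4.12.0) /io/opencv/modules/imgproc/src/shapedescr.cpp:361: error: (-201:Incorrect size of input array) There should be at least 5 points to fit the ellipse in function 'fitEllipseNoDirect'
```

View pics/c1.png

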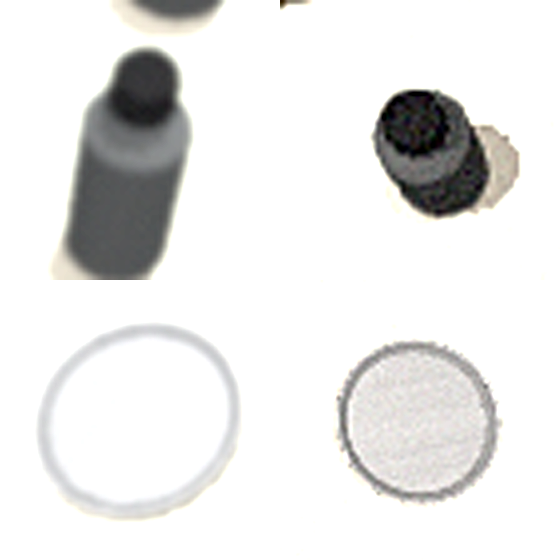

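The crops put the bottle's cap at scene (310.8,146.4) and top (205.4,186). The dish centre is at scene (157.7,256.2) and top (343.3,239). That places the bottle near (669,143) and the dish near (570,-259). I'll move toward the bottle now and record joint data for a kinematic model.

```bash
cat > log.py <<'E'
from h import *
import json
o=observe();f=open("log.txt","a");f.write(json.dumps([list(map(float,o["qpos"])),list(map(float,o["ee_pos"])),list(map(float,o["ee_rot"]))])+"\n");print(o["time"],o["qpos"],o["ee_pos"],o["ee_rot"])
E
python3 log.py
python3 -m crank '[[[0,0,0],[0.01,0.045,0.008],0.085],[[0,0,0],[0.02,0.09,0.016],0.085],[[0,0,0],[0.03,0.135,0.024],0.085],[[0,0,0],[0.04,0.18,0.032],0.085],[[0,0,0],[0.05,0.225,0.04],0.085]]'
python3 log.py
python3 -m crank '[[[0,0,0.1],[0.012,0.045,0.008],0.085],[[0,0,0.2],[0.024,0.09,0.016],0.085],[[0,0,0.3],[0.036,0.135,0.024],0.085],[[0,0,0.4],[0.048,0.18,0.032],0.085],[[0,0,0.5],[0.06,0.225,0.04],0.085]]'
python3 log.py
python3 -m crank '[[[0,0,0.1],[0.014,0.045,0],0.085],[[0,0,0.2],[0.028,0.09,0],0.085],[[0,0,0.3],[0.042,0.135,0],0.085],[[0,0,0.4],[0.056,0.18,0],0.085],[[0,0,0.5],[0.07,0.225,0],0.085]]'
python3 log.py
python3 -m crank '[[[0,-0.1,0],[0.01,0.02,0],0.085],[[0,-0.2,0],[0.02,0.04,0],0.085],[[0,-0.3,0],[0.02,0.05,0],0.085],[[0,-0.3,0],[0.02,0.05,0],0.085],[[0,-0.3,0],[0.02,0.05,0],0.085]]'
python3 log.py
```

```text
0.1 [-1.27  0.26  1.61  0.    1.27 -0.04] [ 225.43 -635.55  241.07] [-3.09 -0.53  0.  ]
time: 0.6
ee_pos: [275.5, -409.1, 281.9]
ee_rot: [-3.095, -0.532, 0.0]
contact_force: [0.4, 1.0, 0.4]
grip_width: 84.7
grasp_force: 0.0
0.6 [-1.03 -0.11  1.93  0.    1.32  0.2 ] [ 275.5  -409.12  281.88] [-3.1  -0.53  0.  ]
time: 1.1
ee_pos: [335.3, -184.3, 322.3]
ee_rot: [-2.866, -1.287, -0.0]
contact_force: [0.9, -1.2, -0.4]
grip_width: 85.3
grasp_force: 0.0
1.1 [-0.57 -0.36  2.06  0.    1.45  0.16] [ 335.32 -184.3   322.29] [-2.87 -1.29 -0.  ]
time: 1.6
ee_pos: [405.4, 40.8, 322.1]
ee_rot: [2.457, 1.957, 0.0]
contact_force: [1.0, -1.4, -0.2]
grip_width: 84.7
grasp_force: 0.0
1.6 [ 0.04 -0.31  2.02 -0.    1.43  0.27] [405.43  40.8  322.13] [2.46 1.96 0.  ]
time: 2.1
ee_pos: [424.9, 88.9, 322.0]
ee_rot: [2.299, 1.826, 0.346]
contact_force: [0.8, -0.6, 0.2]
grip_width: 84.7
grasp_force: 0.0
2.1 [ 0.19 -0.46  2.14 -0.06  1.16  0.44] [424.9   88.85 322.03] [2.3  1.83 0.35]
```

```bash
cat > kin.py <<'E'
from h import *
from scipy.optimize import least_squares
import json
def fk(q,P,s4=1,s6=1,c=0):
    a1,h,L1,L2,a3,L3=P
    A=R.from_euler("ZY",[q[0],q[1]]);B=R.from_euler("ZY",[q[0],q[1]+q[2]])
    E=B*R.from_euler("ZYZ",[s4*q[3],q[4],s6*q[5]])
    p=np.array([0,0,h])+R.from_euler("Z",q[0]).apply([a1,0,0])+A.apply([0,0,L1])+B.apply([a3,0,L2])+E.apply([0,0,L3])
    return p,E*R.from_euler("Z",c)
D=[json.loads(l) for l in open("log.txt")]
def fit(reg=0.002):
    g=lambda P:np.r_[np.ravel([fk(q,P)[0]-np.array(p) for q,p,r in D]),reg*(P-np.array([50,350,400,400,0,250]))]
    return least_squares(g,[50,350,400,400,0,250])
E
python3 - <<'E'
from kin import *
f=fit();print(f.x,np.abs(f.fun[:-6]).max())
for s4 in(1,-1):
  for s6 in (1,-1):
    print(s4,s6,[(fk(q,f.x,s4,s6)[1].inv()*R.from_rotvec(r)).as_rotvec() for q,p,r in D])
E
```

```text
[  0.27 225.69 503.34 564.27  -6.67 310.39] 24.79231700009461
1 1 [array([-0.  , -0.  ,  1.57]), array([-0.  ,  0.  ,  1.57]), array([-0.  , -0.  ,  1.57]), array([0.  , 0.  , 1.57]), array([-0.  ,  0.  ,  1.57])]
1 -1 [array([-0. ,  0. ,  1.5]), array([-0.  ,  0.  ,  1.97]), array([-0.  , -0.  ,  1.89]), array([-0. ,  0. ,  2.1]), array([-0.  ,  0.  ,  2.45])]
-1 1 [array([-0.  ,  0.  ,  1.57]), array([-0.  ,  0.  ,  1.57]), array([-0.  ,  0.  ,  1.57]), array([ 0.  , -0.  ,  1.57]), array([ 0.04, -0.12,  1.52])]
-1 -1 [array([-0. ,  0. ,  1.5]), array([-0.  ,  0.  ,  1.97]), array([-0.  ,  0.  ,  1.89]), array([ 0. , -0. ,  2.1]), array([ 0.1 , -0.1 ,  2.39])]
```

```bash
python3 - <<'E'
s=open("kin.py").read()
s=s.replace("a1,h,L1,L2,a3,L3=P","a1,h,L1,L2,a3,L3,a2,a5=P").replace("A.apply([0,0,L1])","A.apply([a2,0,L1])").replace("+E.apply([0,0,L3])","+(B*R.from_euler('ZY',[s4*q[3],q[4]])).apply([a5,0,L3])").replace("400,400,0,250]","400,400,0,250,0,0]").replace("c=0","c=np.pi/2")
open("kin.py","w").write(s)
E
python3 - <<'E'
from kin import *
for r in(.1,.01,.001):
  f=fit(r);print(f.x,np.abs(f.fun[:-8]).max())
for q,p,r in D:print(np.array(p)-fk(q,f.x)[0])
E
```

```text
[ 71.22 245.8  499.4  460.78  32.7  312.89  27.01 -11.29] 25.146028052946463
[-17.43 230.52 505.68 578.36  -2.68 310.33  -6.71 -11.55] 24.786856855833765
[-24.52 229.62 505.69 587.43  -5.49 310.02  -9.42 -11.82] 24.7878590162634
[24.08  6.44 -1.18]
[20.86 13.64  1.41]
[11.18 22.41  0.53]
[-3.17 24.79  0.52]
[ 0.18 23.58 -1.27]
```

```bash
python3 -m crank '[[[0.06,-0.12,0],[0.02,-0.01,0],0.085],[[0.12,-0.24,0],[0.04,-0.02,0],0.085],[[0.18,-0.36,0],[0.06,-0.03,0],0.085],[[0.24,-0.48,0],[0.08,-0.04,0],0.085],[[0.3,-0.6,0],[0.08,-0.05,0],0.085]]'
python3 log.py
python3 -m crank '[[[0.08,-0.08,0],[0,0,0],0.085],[[0.16,-0.16,0],[0,0,0],0.085],[[0.24,-0.24,0],[0,0,0],0.085],[[0.24,-0.24,0],[0,0,0],0.085],[[0.24,-0.24,0],[0,0,0],0.085]]'
python3 log.py
python3 - <<'E'
s=open("kin.py").read()
s=s.replace("a2,a5=P","a2,a5,d,dw=P").replace("apply([a1,0,0])","apply([a1,d,0])").replace("apply([a5,0,L3]","apply([a5,dw,L3]").replace("250,0,0]","250,0,0,12,12]")
open("kin.py","w").write(s)
E
python3 - <<'E'
from kin import *
for r in(.1,.01,.001):
  f=fit(r);print(f.x,np.abs(f.fun[:-10]).max())
E
```

```text
time: 2.6
ee_pos: [505.6, 43.5, 321.5]
ee_rot: [2.068, 1.57, 1.171]
contact_force: [-0.3, 0.7, -1.2]
grip_width: 85.2
grasp_force: 0.0
2.6 [-0.23 -0.61  2.43  0.73  0.64 -0.41] [505.55  43.45 321.55] [2.07 1.57 1.17]
time: 3.1
ee_pos: [511.2, 41.3, 326.4]
ee_rot: [1.983, 1.384, 1.601]
contact_force: [0.2, 0.0, 0.5]
grip_width: 85.2
grasp_force: 0.0
3.1 [-0.44 -0.59  2.57  1.44  0.77 -1.03] [511.24  41.33 326.37] [1.98 1.38 1.6 ]
[ 49.78 237.84 494.04 497.98  -4.14 326.42  12.13  -2.21  37.03 -12.23] 4.294152406924695
[  1.35 251.04 511.54 564.25   0.93 336.41   0.37  -0.07  25.25  -0.35] 0.08367170380353173
[  0.01 251.79 512.   566.18   1.4  336.7    0.    -0.    24.9   -0.  ] 0.0008549622324949269
```

```bash
cat > ik.py <<'E'
from kin import *
P=fit(.001).x
lo=np.array([-2.63,-.94,.31,-1.31,0,-2.55]);hi=np.array([2.63,2.18,2.57,4.45,2.66,2.55])
def rot(az,tilt,s):  # tool z azimuth, tilt below horizontal (deg), y horizontal sign s
    a,t=np.radians([az,tilt]);z=np.array([np.cos(a)*np.cos(t),np.sin(a)*np.cos(t),-np.sin(t)])
    y=s*np.array([-np.sin(a),np.cos(a),0]);return R.from_matrix(np.c_[np.cross(y,z),y,z])
def ik(p,Rt,seeds=12,rng=np.random.default_rng(0)):
    best=[]
    for k in range(seeds):
        g=lambda q:(lambda pp,E:np.r_[(pp-p)/300,(E.inv()*Rt).as_rotvec()])(*fk(q,P))
        q0=rng.uniform(lo,hi);q0[0]=np.clip(np.arctan2(p[1],p[0])+rng.uniform(-.5,.5),-2.6,2.6)
        f=least_squares(g,q0,bounds=(lo,hi),max_nfev=60)
        if f.cost<1e-8:
            if not any(np.abs(f.x-b).max()<.05 for b in best):best.append(f.x)
    return best
def tcp(c,Rt,back=8):return np.array(c)+Rt.apply([0,0,back])
E
python3 - <<'E'
from ik import *
for nm,c,az0 in(("bottle",[669,143,75],12),("dish",[570,-259,79],-24)):
  for da in(-50,-25,0,25,50):
    for t in (0,20,35):
      for s in(1,-1):
        Rt=rot(az0+da,t,s)
        for q in ik(tcp(c,Rt),Rt):print(nm,da,t,s,q,"margin",np.minimum(q-lo,hi-q).min())
E
```

```text
bottle -25 0 1 [0.5  0.72 2.29 3.87 1.47 1.48] margin 0.2790947634999399
bottle -25 0 -1 [ 0.5   0.72  2.29  3.87  1.47 -1.66] margin 0.27909476349994033
bottle -25 20 1 [0.46 0.44 2.33 3.97 0.95 1.28] margin 0.24362084544047935
bottle -25 20 -1 [ 0.46  0.44  2.33  3.97  0.95 -1.86] margin 0.24362084544048068
bottle -25 35 1 [0.41 0.3  2.27 4.24 0.58 0.94] margin 0.20567549106582383
bottle -25 35 -1 [ 0.41  0.3   2.27  4.24  0.58 -2.2 ] margin 0.2056754908913936
bottle 0 0 1 [0.14 0.71 2.39 3.07 1.53 1.57] margin 0.17693946482477418
bottle 0 0 -1 [ 0.14  0.71  2.39  3.07  1.53 -1.57] margin 0.1769394648257836
bottle 0 20 1 [0.15 0.39 2.43 3.06 0.9  1.6 ] margin 0.14426548088422564
bottle 0 20 -1 [ 0.15  0.39  2.43  3.06  0.9  -1.54] margin 0.14426548088594826
bottle 0 35 1 [0.15 0.24 2.36 3.02 0.42 1.64] margin 0.21350257809666395
bottle 0 35 -1 [ 0.15  0.24  2.36  3.02  0.42 -1.5 ] margin 0.21350257818026064
bottle 25 0 1 [-0.19  0.72  2.29  2.3   1.48  1.67] margin 0.27810398897292243
bottle 25 0 -1 [-0.19  0.72  2.29  2.3   1.48 -1.47] margin 0.27810398895661015
bottle 25 20 1 [-0
[... 1936 characters left out ...]
7
dish 25 20 -1 [-0.86  0.38  2.43  2.14  1.03 -1.28] margin 0.13582262920292587
dish 25 35 1 [-0.78  0.21  2.39  1.89  0.67  2.22] margin 0.1837346303184879
dish 25 35 -1 [-0.78  0.21  2.39  1.89  0.67 -0.93] margin 0.1837346303184857
dish 50 0 1 [-1.02  0.75  2.14  1.66  1.55  1.82] margin 0.4260278613496524
dish 50 0 -1 [-1.02  0.75  2.14  1.66  1.55 -1.32] margin 0.4260278604534964
dish 50 20 1 [-0.98  0.5   2.19  1.53  1.2   2.05] margin 0.37787963164157556
dish 50 20 -1 [-0.98  0.5   2.19  1.53  1.2  -1.09] margin 0.37787963133429203
dish 50 35 1 [-0.9   0.35  2.18  1.34  0.97  2.32] margin 0.2306034687720957
dish 50 35 -1 [-0.9   0.35  2.18  1.34  0.97 -0.82] margin 0.3890900679509226
```

```bash
cat >> ik.py <<'E'
def go(c,az,tilt,s,back=8,steps=8,show=True):
    "shift/turn from measured pose to grasp-centre c; checks joint path of the straight move"
    o=observe();p0=np.array(o["ee_pos"]);R0=R.from_rotvec(o["ee_rot"]);Rt=rot(az,tilt,s);p1=tcp(c,Rt,back)
    w=(Rt*R0.inv()).as_rotvec();print("turn",w,np.linalg.norm(w),"shift m",(p1-p0)/1000)
    q=np.array(o["qpos"]);m=9
    for k in range(1,steps+1):
        pt=p0+(p1-p0)*k/steps;E1=R.from_rotvec(w*k/steps)*R0
        f=least_squares(lambda q:(lambda pp,E:np.r_[(pp-pt)/300,(E.inv()*E1).as_rotvec()])(*fk(q,P)),np.clip(q,lo+1e-6,hi-1e-6),bounds=(lo,hi));q=f.x
        if f.cost>1e-7:print("  fail",k,f.cost)
    print("q",q)
E
python3 - <<'E'
from ik import *
B=np.array([669,143,75.]);D_=np.array([570,-259,79.])
b=60*np.array([np.cos(np.radians(37)),np.sin(np.radians(37)),0])
for al in(37,45):
 print(al);go(B-b+[0,0,85],al,20,-1);go(B-b,al,20,-1)
def q1(n,c,az,t,s):
  Rt=rot(az,t,s);print(n,[str(q) for q in ik(tcp(c,Rt),Rt)])
for z in(260,320):
 for s in(-1,1):
  q1(("air",z,s),[669,143,z],37,0,s);q1(("dishair",z,s),[570,-259,z],10,0,s);q1(("mid",z,s),[680,-60,z],25,0,s)
q1("dish",D_,10,20,-1);q1("dishretreat",D_-[80,14,0],10,20,-1)
E
```

```text
37
turn [ 0.68  0.36 -0.05] 0.7713042186772945 shift m [ 0.12  0.07 -0.17]
q [-0.27  0.17  2.42  1.96  0.94 -1.03]
turn [ 0.68  0.36 -0.05] 0.7713042186772945 shift m [ 0.12  0.07 -0.25]
  fail 1 1.847891491223048e-05
  fail 2 1.2973993645828804e-05
q [-0.27  0.4   2.41  2.09  1.04 -1.27]
45
turn [0.66 0.4  0.08] 0.7735271406555215 shift m [ 0.12  0.07 -0.17]
q [-0.33  0.23  2.35  1.76  1.04 -0.98]
turn [0.66 0.4  0.08] 0.7735271406555215 shift m [ 0.12  0.07 -0.25]
q [-0.33  0.43  2.34  1.87  1.08 -1.2 ]
('air', 260, -1) ['[-0.19  0.24  2.37  2.23  1.23 -1.16]']
('dishair', 260, -1) ['[-0.97  0.23  2.39  1.94  1.36 -1.08]']
('mid', 260, -1) ['[-0.54  0.27  2.32  2.1   1.28 -1.11]']
('air', 260, 1) ['[-0.19  0.24  2.37  2.23  1.23  1.98]']
('dishair', 260, 1) ['[-0.97  0.23  2.39  1.94  1.36  2.06]']
('mid', 260, 1) ['[-0.54  0.27  2.32  2.1   1.28  2.04]']
('air', 320, -1) ['[-0.19  0.11  2.35  2.18  1.14 -1.03]']
('dishair', 320, -1) ['[-0.97  0.09  2.37  1.91  1.31 -0.94]']
('mid', 320, -1) ['[-0.54  0.14  2.31  2.05  1.21 -0.97]']
('air', 320, 1) ['[-0.19  0.11  2.35  2.18  1.14  2.11]']
('dishair', 320, 1) ['[-0.97  0.09  2.37  1.91  1.31  2.2 ]']
('mid', 320, 1) ['[-0.54  0.14  2.31  2.05  1.21  2.17]']
dish ['[-0.93  0.42  2.36  1.89  1.08 -1.2 ]']
dishretreat ['[-1.12  0.38  2.43  1.71  1.15 -1.22]']
```

```bash
python3 -m crank '[[[0,0,0],[0.03,0.02,-0.03],0.085],[[0.08,0.04,0],[0.055,0.035,-0.06],0.085],[[0.18,0.1,-0.01],[0.075,0.045,-0.08],0.085],[[0.28,0.15,-0.02],[0.09,0.05,-0.1],0.085],[[0.38,0.2,-0.03],[0.1,0.06,-0.12],0.085]]'
python3 - <<'E'
from ik import *
B=np.array([669,143,75.]);b=60*np.array([np.cos(np.radians(37)),np.sin(np.radians(37)),0])
go(B-b+[0,0,85],37,20,-1)
E
```

```text
time: 3.6
ee_pos: [613.0, 103.7, 206.8]
ee_rot: [-2.271, -1.102, -1.694]
contact_force: [0.1, 0.2, 0.2]
grip_width: 84.5
grasp_force: 0.0
turn [ 0.3   0.16 -0.03] 0.33917639414483225 shift m [ 0.01  0.01 -0.05]
q [-0.27  0.17  2.42  1.96  0.94 -1.03]
```

```bash
python3 -m crank '[[[0.1,0.05,-0.01],[0.003,0.003,-0.015],0.085],[[0.2,0.11,-0.02],[0.006,0.006,-0.03],0.085],[[0.3,0.16,-0.03],[0.01,0.01,-0.045],0.085],[[0.3,0.16,-0.03],[0.01,0.01,-0.045],0.085],[[0.3,0.16,-0.03],[0.01,0.01,-0.045],0.085]]'
python3 - <<'E'
from ik import *
B=np.array([669,143,75.]);b=60*np.array([np.cos(np.radians(37)),np.sin(np.radians(37)),0])
go(B-b,37,20,-1);go(B,37,20,-1)
m=camera_model("wrist");w=capture("wrist");t=capture("top")
def pr(p):
  c=R.from_rotvec(m["orientation"]).inv().apply(np.array(p)-m["eye"]);return m["fx"]*c[0]/c[2]+m["cx"],m["fy"]*c[1]/c[2]+m["cy"]
w=w[:,:,::-1].copy()
for z in(0,75,145):
  p=pr([669,143,z]);print(z,p);cv2.circle(w,(int(p[0]),int(p[1])),3,(0,0,255),-1)
cv2.imwrite("pics/w2.png",np.hstack([w[:,:,:],]));cv2.imwrite("pics/t2.png",t[:,:,::-1])
E
```

```text
time: 4.1
ee_pos: [621.1, 113.4, 161.3]
ee_rot: [-2.197, -0.735, -1.535]
contact_force: [0.0, 0.4, 0.9]
grip_width: 85.3
grasp_force: 0.0
turn [ 0. -0.  0.] 0.004144580288497911 shift m [ 0.01 -0.   -0.09]
q [-0.27  0.4   2.41  2.09  1.04 -1.27]
turn [ 0. -0.  0.] 0.004144580288497911 shift m [ 0.05  0.03 -0.09]
q [-0.16  0.44  2.33  2.19  0.98 -1.25]
0 (np.float64(260.7428157149781), np.float64(340.74286776082573))
75 (np.float64(261.9966657670016), np.float64(284.79052618287585))
145 (np.float64(263.6726393941383), np.float64(210.00116144994857))
```

View pics/w2.png

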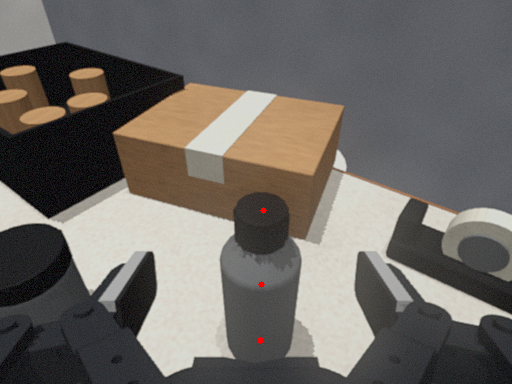

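The wrist picture shows the bottle centred between the pads. The cap top at (262,207) and the body at (261,290) both match my projected points, so I can descend, move in and grip.

```bash
python3 -m crank '[[[0,0,0],[0.002,-0.001,-0.025],0.085],[[0,0,0],[0.004,-0.002,-0.05],0.085],[[0,0,0],[0.005,-0.003,-0.075],0.085],[[0,0,0],[0.006,-0.003,-0.086],0.085],[[0,0,0],[0.006,-0.003,-0.086],0.085]]'
python3 -m crank '[[[0,0,0],[0.012,0.009,0],0.085],[[0,0,0],[0.024,0.018,0],0.085],[[0,0,0],[0.036,0.027,0],0.085],[[0,0,0],[0.048,0.036,0],0.085],[[0,0,0],[0.048,0.036,0],0.085]]'
python3 - <<'E'
from ik import *
o=observe();p=np.array(o["ee_pos"]);Rt=R.from_rotvec(o["ee_rot"]);print("grasp pt",p-Rt.apply([0,0,8]),"z",Rt.apply([0,0,1]),"y",Rt.apply([0,1,0]),o["qpos"])
E
```

```text
time: 4.7
ee_pos: [626.1, 111.0, 75.1]
ee_rot: [-2.197, -0.734, -1.534]
contact_force: [-0.4, 0.5, 0.4]
grip_width: 85.0
grasp_force: 0.0
time: 5.2
ee_pos: [676.8, 148.1, 77.6]
ee_rot: [-2.193, -0.736, -1.54]
contact_force: [-0.4, -0.6, 0.5]
grip_width: 84.9
grasp_force: 0.0
grasp pt [670.76 143.56  80.32] z [ 0.75  0.56 -0.34] y [ 0.6 -0.8  0. ] [-0.16  0.43  2.33  2.19  0.97 -1.24]
```

```bash
python3 -m crank '[[[0,0,0],[0,0,0],0.06],[[0,0,0],[0,0,0],0.05],[[0,0,0],[0,0,0],0.045],[[0,0,0],[0,0,0],0.045],[[0,0,0],[0,0,0],0.045]]' 60
python3 -m crank '[[[0,0,0],[0,0,0],0.045],[[0,0,0],[0,0,0.003],0.045],[[0,0,0],[0,0,0.01],0.045],[[0,0,0],[0,0,0.02],0.045],[[0,0,0],[0,0,0.03],0.045]]'
python3 - <<'E'
from ik import *
go([669,143,300],37,0,-1)
E
```

```text
time: 5.7
ee_pos: [674.1, 146.6, 75.5]
ee_rot: [-2.196, -0.732, -1.535]
contact_force: [-1.2, 0.9, 1.5]
grip_width: 53.7
grasp_force: 62.8
time: 6.2
ee_pos: [674.6, 146.5, 106.4]
ee_rot: [-2.197, -0.732, -1.536]
contact_force: [0.2, 0.5, -2.2]
grip_width: 53.9
grasp_force: 63.0
turn [ 0.21 -0.28  0.  ] 0.35105978728469184 shift m [0.   0.   0.19]
q [-0.19  0.15  2.36  2.2   1.17 -1.07]
```

```bash
python3 -m crank '[[[0,0,0],[0,0,0.015],0.045],[[0.01,-0.02,0],[0,0,0.035],0.045],[[0.03,-0.05,0],[0,0,0.06],0.045],[[0.06,-0.08,0],[0,0,0.085],0.045],[[0.09,-0.12,0],[0,0,0.11],0.045]]'
python3 -m crank '[[[0.03,-0.04,0],[0,0,0.025],0.045],[[0.07,-0.09,0],[0,0,0.05],0.045],[[0.1,-0.13,0],[0,0,0.07],0.045],[[0.12,-0.155,0],[0,0,0.08],0.045],[[0.12,-0.16,0],[0,0,0.08],0.045]]'
python3 - <<'E'
from ik import *
o=observe();Rt=R.from_rotvec(o["ee_rot"]);print("z",Rt.apply([0,0,1]),o["qpos"])
go([669,143,300],37,0,-1)
m=camera_model("wrist");w=capture("wrist");s=capture("scene")
x=np.hstack([cv2.resize(w,(400,300)),cv2.convertScaleAbs(s[60:288,180:484],alpha=1.5)[:300,:].copy() if 0 else cv2.resize(cv2.convertScaleAbs(s[40:268,180:484],alpha=1.5),(400,300))])
cv2.imwrite("pics/l.png",x[:,:,::-1])
E
```

```text
time: 6.7
ee_pos: [674.6, 146.7, 218.3]
ee_rot: [-2.051, -0.686, -1.682]
contact_force: [0.0, -0.4, -2.5]
grip_width: 54.0
grasp_force: 63.0
time: 7.2
ee_pos: [674.6, 146.7, 296.9]
ee_rot: [-1.851, -0.619, -1.854]
contact_force: [0.2, 0.1, -2.5]
grip_width: 54.0
grasp_force: 63.1
z [0.8 0.6 0. ] [-0.2   0.16  2.36  2.2   1.17 -1.08]
turn [0. 0. 0.] 0.0037925354463577816 shift m [0. 0. 0.]
q [-0.19  0.15  2.36  2.2   1.17 -1.07]
```

View pics/l.png

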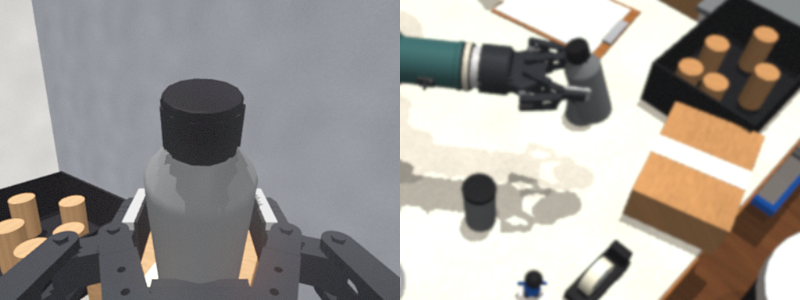

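The left half (wrist view) shows the bottle held with its cap near (200,95), leaning 20° back since I levelled the tool. The right half (scene view) shows it clear of everything. A 180° roll followed by tilting the tool 20° above horizontal brings it exactly upside down.

```bash
python3 - <<'E'
from ik import *
for z in(300,340):
  Rt=rot(37,-20,1)
  print(z,ik(tcp([669,143,z],Rt),Rt))
E
python3 -m crank '[[[0.04,0.03,0],[0,0,0.005],0.045],[[0.12,0.09,0],[0,0,0.01],0.045],[[0.23,0.17,0],[0,0,0.02],0.045],[[0.34,0.25,0],[0,0,0.02],0.045],[[0.45,0.34,0],[0,0,0.02],0.045]]' 80
python3 -m crank '[[[0.11,0.08,0],[0,0,0],0.045],[[0.22,0.165,0],[0,0,0],0.045],[[0.33,0.25,0],[0,0,0],0.045],[[0.44,0.33,0],[0,0,0],0.045],[[0.55,0.415,0],[0,0,0],0.045]]'
python3 -m crank '[[[0.11,0.08,0],[0,0,0],0.045],[[0.22,0.165,0],[0,0,0],0.045],[[0.33,0.25,0],[0,0,0],0.045],[[0.44,0.33,0],[0,0,0],0.045],[[0.55,0.415,0],[0,0,0],0.045]]'
python3 -m crank '[[[0.11,0.08,0],[0,0,0],0.045],[[0.22,0.165,0],[0,0,0],0.045],[[0.33,0.25,0],[0,0,0],0.045],[[0.44,0.33,0],[0,0,0],0.045],[[0.55,0.415,0],[0,0,0],0.045]]'
python3 - <<'E'
from ik import *
print(observe()["qpos"]);go([669,143,320],37,-20,1)
E
```

```text
300 [array([-0.16,  0.44,  2.33,  2.39,  1.65,  1.84])]
340 [array([-0.16,  0.34,  2.34,  2.4 ,  1.58,  1.9 ])]
time: 7.8
ee_pos: [674.3, 146.8, 314.6]
ee_rot: [-1.79, -0.067, -1.464]
contact_force: [-0.3, 0.3, -2.8]
grip_width: 53.3
grasp_force: 87.3
time: 8.3
ee_pos: [674.2, 146.9, 314.2]
ee_rot: [-1.585, 0.501, -0.957]
contact_force: [0.4, 0.3, -0.8]
grip_width: 53.1
grasp_force: 87.3
time: 8.8
ee_pos: [674.2, 146.9, 314.2]
ee_rot: [-1.268, 0.963, -0.426]
contact_force: [-0.1, 0.8, -2.3]
grip_width: 53.4
grasp_force: 87.3
time: 9.3
ee_pos: [674.2, 146.9, 314.2]
ee_rot: [-0.86, 1.32, 0.114]
contact_force: [0.5, 0.0, -2.0]
grip_width: 53.5
grasp_force: 87.3
[-0.2   0.12  2.36  2.17  1.15  1.6 ]
turn [0.61 0.03 0.08] 0.6126798127075953 shift m [0.   0.   0.01]
q [-0.16  0.39  2.33  2.4   1.62  1.87]
```

```bash
python3 -m crank '[[[0.13,0.005,0.015],[0,0,0],0.045],[[0.26,0.01,0.03],[0,0,0],0.045],[[0.39,0.02,0.05],[0,0,0],0.045],[[0.52,0.025,0.065],[0,0,0],0.045],[[0.61,0.03,0.08],[0,0,0],0.045]]'
python3 - <<'E'
from ik import *
go([669,143,320],37,-20,1)
w=capture("wrist");s=capture("scene")
x=np.hstack([cv2.resize(w,(400,300)),cv2.resize(cv2.convertScaleAbs(s[10:238,180:484],alpha=1.5),(400,300))])
cv2.imwrite("pics/inv.png",x[:,:,::-1])
E
```

```text
time: 9.8
ee_pos: [674.6, 146.6, 313.6]
ee_rot: [-0.387, 1.179, 0.561]
contact_force: [0.6, -0.3, -2.5]
grip_width: 53.4
grasp_force: 87.4
turn [-0. -0.  0.] 0.006823075848005557 shift m [0.   0.   0.01]
q [-0.16  0.39  2.33  2.4   1.62  1.87]
```

View pics/inv.png

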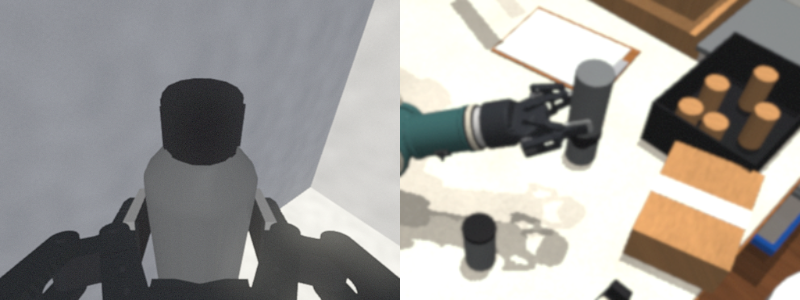

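The bottle is upside down: the wrist view shows the cap in the same spot (200,95), so it has not slipped, and the scene view shows the underside up at (595,72). I'll hold for 3 s, then turn it back.

```bash

python3 -m crank '[[[0,0,0],[0,0,0],0.045],[[0,0,0],[0,0,0],0.045],[[0,0,0],[0,0,0],0.045],[[0,0,0],[0,0,0],0.045],[[0,0,0],[0,0,0],0.045]]' >/dev/null
python3 -m crank '[[[0,0,0],[0,0,0],0.045],[[0,0,0],[0,0,0],0.045],[[0,0,0],[0,0,0],0.045],[[0,0,0],[0,0,0],0.045],[[0,0,0],[0,0,0],0.045]]' >/dev/null
python3 -m crank '[[[0,0,0],[0,0,0],0.045],[[0,0,0],[0,0,0],0.045],[[0,0,0],[0,0,0],0.045],[[0,0,0],[0,0,0],0.045],[[0,0,0],[0,0,0],0.045]]' >/dev/null
python3 -m crank '[[[0,0,0],[0,0,0],0.045],[[0,0,0],[0,0,0],0.045],[[0,0,0],[0,0,0],0.045],[[0,0,0],[0,0,0],0.045],[[0,0,0],[0,0,0],0.045]]' >/dev/null
python3 -m crank '[[[0,0,0],[0,0,0],0.045],[[0,0,0],[0,0,0],0.045],[[0,0,0],[0,0,0],0.045],[[0,0,0],[0,0,0],0.045],[[0,0,0],[0,0,0],0.045]]' >/dev/null
python3 -m crank '[[[0,0,0],[0,0,0],0.045],[[0,0,0],[0,0,0],0.045],[[0,0,0],[0,0,0],0.045],[[0,0,0],[0,0,0],0.045],[[0,0,0],[0,0,0],0.045]]'
python3 -m crank '[[[-0.08,-0.004,-0.01],[0,0,0],0.045],[[-0.2,-0.01,-0.03],[0,0,0],0.045],[[-0.33,-0.016,-0.043],[0,0,0],0.045],[[-0.46,-0.023,-0.06],[0,0,0],0.045],[[-0.59,-0.029,-0.077],[0,0,0],0.045]]'
python3 -m crank '[[[-0.11,-0.08,0],[0,0,0],0.045],[[-0.22,-0.165,0],[0,0,0],0.045],[[-0.33,-0.25,0],[0,0,0],0.045],[[-0.44,-0.33,0],[0,0,0],0.045],[[-0.55,-0.415,0],[0,0,0],0.045]]'
python3 -m crank '[[[-0.11,-0.08,0],[0,0,0],0.045],[[-0.22,-0.165,0],[0,0,0],0.045],[[-0.33,-0.25,0],[0,0,0],0.045],[[-0.44,-0.33,0],[0,0,0],0.045],[[-0.55,-0.415,0],[0,0,0],0.045]]'
python3 -m crank '[[[-0.11,-0.08,0],[0,0,0],0.045],[[-0.22,-0.165,0],[0,0,0],0.045],[[-0.33,-0.25,0],[0,0,0],0.045],[[-0.44,-0.33,0],[0,0,0],0.045],[[-0.55,-0.415,0],[0,0,0],0.045]]'
python3 - <<'E'
from ik import *
print(observe()["time"],observe()["qpos"]);go([669,143,300],37,20,-1)
E
```

```text
time: 12.9
ee_pos: [674.5, 146.7, 315.7]
ee_rot: [-0.391, 1.177, 0.557]
contact_force: [0.3, -0.7, -1.3]
grip_width: 53.7
grasp_force: 87.4
time: 13.4
ee_pos: [674.4, 146.2, 315.3]
ee_rot: [-0.852, 1.313, 0.12]
contact_force: [-0.8, 0.4, -2.4]
grip_width: 53.4
grasp_force: 87.3
time: 13.9
ee_pos: [674.2, 146.8, 315.6]
ee_rot: [-1.263, 0.954, -0.417]
contact_force: [-1.0, 0.1, -1.3]
grip_width: 53.8
grasp_force: 87.4
time: 14.4
ee_pos: [674.2, 146.8, 315.5]
ee_rot: [-1.583, 0.494, -0.945]
contact_force: [-0.1, -0.3, -1.1]
grip_width: 53.8
grasp_force: 87.4
time: 14.9
ee_pos: [674.2, 146.8, 315.5]
ee_rot: [-1.793, -0.071, -1.451]
contact_force: [-0.5, 0.1, -2.0]
grip_width: 53.7
grasp_force: 87.4
14.9 [-0.2   0.11  2.35  2.16  1.14 -0.45]
turn [-0.65 -0.08  0.1 ] 0.6627273885862079 shift m [ 0.    0.   -0.02]
q [-0.16 -0.04  2.28  1.76  0.76 -0.61]
```

```bash

python3 -m crank '[[[-0.14,-0.017,0.02],[0,0,0],0.045],[[-0.28,-0.034,0.04],[0,0,0],0.045],[[-0.42,-0.05,0.065],[0,0,0],0.045],[[-0.55,-0.067,0.085],[0,0,0],0.045],[[-0.65,-0.08,0.1],[0,0,0],0.045]]'
python3 - <<'E'
from ik import *
go([670,143,300],37,20,-1);go([570.7,-259.2,300],10,20,-1)
o=observe();m=camera_model("wrist");w=capture("wrist");S=camera_model("scene");s=capture("scene");T=camera_model("top");t=capture("top")
g=np.array(o["ee_pos"])-R.from_rotvec(o["ee_rot"]).apply([0,0,8])
print("grasp",g,"z",R.from_rotvec(o["ee_rot"]).apply([0,0,1]))
p=np.append(g[:2],g[2]+65)
def pr(m,p):
  c=R.from_rotvec(m["orientation"]).inv().apply(np.array(p)-m["eye"]);return m["fx"]*c[0]/c[2]+m["cx"],m["fy"]*c[1]/c[2]+m["cy"]
out=[]
for im,mm,r in((w,m,90),(s,S,30),(t,T,30)):
  u,v=pr(mm,p);x0,y0=int(np.clip(u-r,0,511-2*r)),int(np.clip(v-r,0,383-2*r));print((u,v),"crop",x0,y0,"k",264/2/r,"->",(u-x0)*132/r,(v-y0)*132/r)
  out.append(cv2.resize(cv2.convertScaleAbs(im[y0:y0+2*r,x0:x0+2*r],alpha=2),(264,264),interpolation=cv2.INTER_CUBIC))
cv2.imwrite("pics/up.png",np.hstack(out)[:,:,::-1])
E
```

```text
time: 15.4
ee_pos: [674.4, 146.5, 316.5]
ee_rot: [-2.193, -0.735, -1.531]
contact_force: [-0.4, 0.1, -2.5]
grip_width: 53.7
grasp_force: 87.3
turn [ 0. -0. -0.] 0.003565096909766993 shift m [ 0.    0.   -0.02]
q [-0.16 -0.04  2.28  1.77  0.76 -0.61]
turn [-0.   -0.   -0.47] 0.4731297483530617 shift m [-0.1  -0.4  -0.02]
q [-0.93 -0.07  2.3   1.56  0.99 -0.58]
grasp [668.45 142.01 319.27] z [ 0.75  0.57 -0.34]
(np.float64(254.66620780318624), np.float64(131.70668010725993)) crop 164 41 k 1.4666666666666666 -> 132.9771047780065 133.03646415731458
(np.float64(324.29142850547504), np.float64(65.08585663402297)) crop 294 35 k 4.4 -> 133.2822854240902 132.3777691897011
(np.float64(190.8823741234621), np.float64(159.83792942307696)) crop 160 129 k 4.4 -> 135.8824461432333 135.6868894615386
```

View pics/up.png

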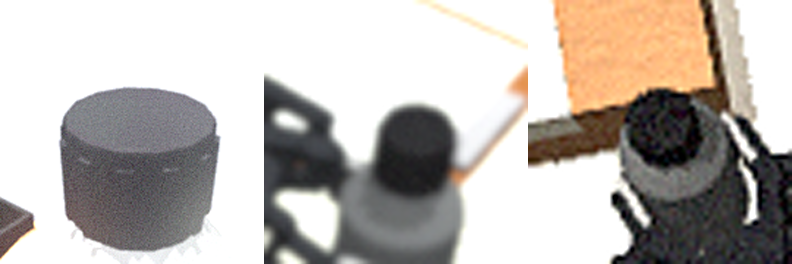

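The three crops (wrist, scene, top) show the bottle upright with the cap-top centre at wrist (259.5,122.8), scene (329,63.4) and top (190.2,157.2). I'll turn those into the bottle's offset from the grasp point.

```bash
python3 - <<'E'
from ik import *
o=observe();g=np.array(o["ee_pos"])-R.from_rotvec(o["ee_rot"]).apply([0,0,8]);zc=g[2]+66.7
S=camera_model("scene");T=camera_model("top");W=camera_model("wrist")
for n,m,p in(("W",W,(259.5,122.8)),("S",S,(329,63.4)),("T",T,(190.2,157.2))):
  e=plane(m,*p,zc)-g;a=np.radians(37);print(n,e[:2],"along",e[0]*np.cos(a)+e[1]*np.sin(a),"left",-e[0]*np.sin(a)+e[1]*np.cos(a))
for n,m,p in(("S",S,(157.7,256.2)),("T",T,(343.3,239))):print(n,plane(m,*p,12))
print(cross(S,(329,63.4),T,(190.2,157.2)),zc)
E
```

```text
W [ 2.84 -0.08] along 2.221146571832015 left -1.7679698734552132
S [4.64 6.46] along 7.5950789624044495 left 2.368701798578811
T [4.88 0.8 ] along 4.379278037094441 left -2.2926385982047344
S [ 573.31 -259.06   12.  ]
T [ 568.08 -258.14   12.  ]
(array([673.94, 144.54, 389.16]), np.float64(3.8823247857869254)) 386.6003680189613
```

```bash

python3 -m crank '[[[0,0,-0.01],[-0.003,-0.01,0],0.045],[[0,0,-0.04],[-0.009,-0.035,0],0.045],[[0,0,-0.08],[-0.018,-0.07,0],0.045],[[0,0,-0.12],[-0.026,-0.105,0],0.045],[[0,0,-0.16],[-0.035,-0.14,0],0.045]]'
python3 -m crank '[[[0,0,-0.04],[-0.009,-0.035,0],0.045],[[0,0,-0.08],[-0.018,-0.07,0],0.045],[[0,0,-0.12],[-0.026,-0.105,0],0.045],[[0,0,-0.16],[-0.035,-0.14,0],0.045],[[0,0,-0.2],[-0.044,-0.175,0],0.045]]'
python3 - <<'E'
from ik import *
np.set_printoptions(precision=4,suppress=True)
go([566.8,-259.3,182],10,20,-1)
E
```

```text
time: 16.05
ee_pos: [638.2, 5.3, 313.8]
ee_rot: [-2.3, -0.559, -1.602]
contact_force: [0.1, -0.3, -2.5]
grip_width: 53.6
grasp_force: 87.3
time: 16.55
ee_pos: [594.0, -169.8, 314.1]
ee_rot: [-2.421, -0.336, -1.689]
contact_force: [0.7, -0.4, -2.3]
grip_width: 53.3
grasp_force: 87.3
turn [-0.0101 -0.0041 -0.109 ] 0.10952707229657613 shift m [-0.0198 -0.0882 -0.1348]
q [-0.9336  0.1601  2.3652  1.741   1.0222 -0.9195]
```

```bash

python3 -m crank '[[[-0.002,-0.001,-0.03],[-0.006,-0.027,-0.01],0.045],[[-0.005,-0.002,-0.06],[-0.012,-0.052,-0.035],0.045],[[-0.008,-0.003,-0.085],[-0.017,-0.072,-0.065],0.045],[[-0.01,-0.004,-0.105],[-0.0195,-0.085,-0.095],0.045],[[-0.01,-0.004,-0.109],[-0.02,-0.088,-0.12],0.045]]'
python3 -m crank '[[[0,0,0],[0,0,-0.01],0.045],[[0,0,0],[0,0,-0.015],0.045],[[0,0,0],[0,0,-0.015],0.045],[[0,0,0],[0,0,-0.015],0.045],[[0,0,0],[0,0,-0.015],0.045]]'
python3 - <<'E'
from ik import *
np.set_printoptions(precision=4,suppress=True)
go([566.8,-259.3,82],10,20,-1)
o=observe();g=np.array(o["ee_pos"])-R.from_rotvec(o["ee_rot"]).apply([0,0,8])
S=camera_model("scene");s=capture("scene");T=camera_model("top");t=capture("top")
print(g)
out=[]
for im,x0,y0 in((s,120,180),(t,305,180)):
  out.append(cv2.resize(cv2.convertScaleAbs(im[y0:y0+110,x0:x0+80],alpha=1.5),(400,550),interpolation=cv2.INTER_CUBIC))
cv2.imwrite("pics/pl.png",np.hstack(out)[:,:,::-1])
def pr(m,p):
  c=R.from_rotvec(m["orientation"]).inv().apply(np.array(p)-m["eye"]);return m["fx"]*c[0]/c[2]+m["cx"],m["fy"]*c[1]/c[2]+m["cy"]
z=g[2]-78.2
for m,x0,y0 in((S,120,180),(T,305,180)):
  print("pred cap",[(a-b)*5 for a,b in zip(pr(m,[570.7,-258.6,z+145]),(x0,y0))],"dish",[(a-b)*5 for a,b in zip(pr(m,[570.7,-258.6,12]),(x0,y0))])
E
```

```text
time: 17.05
ee_pos: [574.0, -257.9, 192.9]
ee_rot: [-2.487, -0.216, -1.74]
contact_force: [0.2, 0.5, -1.9]
grip_width: 53.4
grasp_force: 87.3
time: 17.55
ee_pos: [576.2, -256.6, 182.4]
ee_rot: [-2.484, -0.227, -1.745]
contact_force: [0.4, -0.4, -2.1]
grip_width: 53.4
grasp_force: 87.3
turn [ 0.0054  0.0032 -0.0034] 0.0071039851085755714 shift m [-0.002  -0.0014 -0.1031]
q [-0.9336  0.4065  2.3615  1.8768  1.0798 -1.1915]
[ 568.7469 -257.927   185.1196]
pred cap [np.float64(49.16933459432272), np.float64(118.57654515227992)] dish [np.float64(185.80909831960298), np.float64(376.6225035475199)]
pred cap [np.float64(305.60159083145464), np.float64(239.5594805365505)] dish [np.float64(192.35586033919986), np.float64(290.62433517564966)]
```

View pics/pl.png

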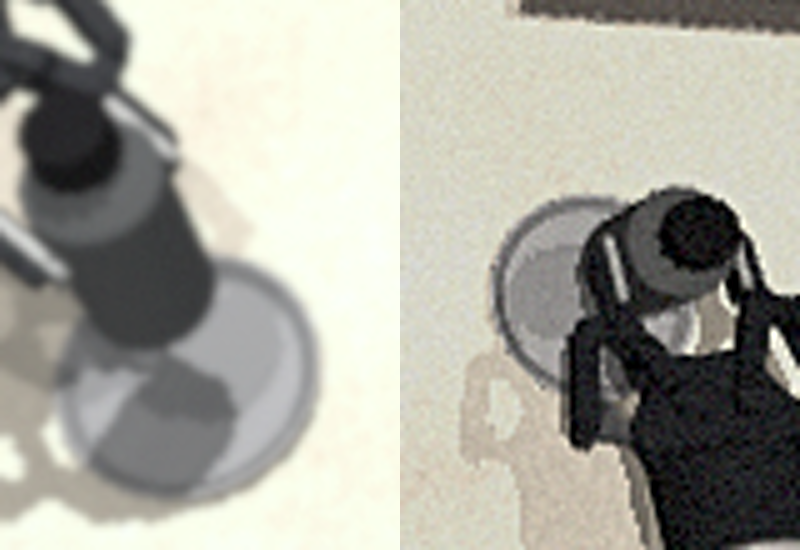

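```bash
python3 - <<'E'
from ik import *
S=camera_model("scene");T=camera_model("top");z=185.1-78.2+145
ps,pt=(134.2,204.4),(365.6,226)
print(plane(S,*ps,z),plane(T,*pt,z),cross(S,ps,T,pt),z)
print(plane(S,157.7,256,12),plane(T,343.3,238.6,12),cross(S,(157.7,256),T,(343.3,238.6)))
# bottom of bottle in the scene view: lowest edge of underside
print(plane(S,120+148/5,180+348/5,z-145), "nearest underside point; view dir",ray(S,149.6,249.6)[1])
E
```

```text
[ 577.43 -253.88  251.9 ] [ 575.13 -257.36  251.9 ] (array([ 576.08, -255.56,  251.67]), np.float64(4.093780221337915)) 251.89999999999998
[ 572.91 -258.75   12.  ] [ 569.26 -258.12   12.  ] (array([ 570.13, -258.7 ,    6.84]), np.float64(1.223654441104316))
[ 594.69 -272.4   106.9 ] nearest underside point; view dir [-0.47  0.1  -0.93]
```

The bottle hangs over the dish: scene cap about (70,122) with dish centre (188,378), top cap about (303,230) with dish centre (192,291). By ray casting the cap is about (5,3) mm off the dish centre, so I'll correct by (-4.5,-2.5) while lowering.

```bash

python3 -m crank '[[[0,0,0],[-0.001,-0.0005,-0.01],0.045],[[0.002,0.001,0],[-0.002,-0.001,-0.03],0.045],[[0.003,0.002,0],[-0.003,-0.002,-0.05],0.045],[[0.005,0.003,0],[-0.004,-0.0025,-0.07],0.045],[[0.005,0.003,0],[-0.0045,-0.0025,-0.085],0.045]]'
python3 -m crank '[[[0,0,0],[0,0,-0.006],0.045],[[0,0,0],[0,0,-0.01],0.045],[[0,0,0],[0,0,-0.012],0.045],[[0,0,0],[0,0,-0.012],0.045],[[0,0,0],[0,0,-0.012],0.045]]'
python3 - <<'E'
from ik import *
np.set_printoptions(precision=4,suppress=True)
go([564,-260.4,82],10,20,-1)
E
```

```text
time: 18.15
ee_pos: [570.7, -258.7, 94.0]
ee_rot: [-2.485, -0.218, -1.735]
contact_force: [0.8, 0.0, -1.2]
grip_width: 53.0
grasp_force: 87.3
time: 18.65
ee_pos: [571.4, -259.1, 84.5]
ee_rot: [-2.484, -0.22, -1.738]
contact_force: [-0.7, 0.3, -2.5]
grip_width: 53.7
grasp_force: 87.3
turn [-0.0005 -0.0009 -0.003 ] 0.0031239355095840768 shift m [ 0.      0.     -0.0052]
q [-0.9407  0.4055  2.3634  1.8702  1.0826 -1.1916]
```

```bash

python3 -m crank '[[[0,0,0],[0,0,-0.001],0.045],[[0,0,0],[0,0,-0.002],0.045],[[0,0,0],[0,0,-0.003],0.045],[[0,0,0],[0,0,-0.0035],0.045],[[0,0,0],[0,0,-0.0035],0.045]]'
python3 -m crank '[[[0,0,0],[0,0,-0.0005],0.045],[[0,0,0],[0,0,-0.001],0.045],[[0,0,0],[0,0,-0.001],0.045],[[0,0,0],[0,0,-0.001],0.045],[[0,0,0],[0,0,-0.001],0.045]]'
```

```text
time: 19.15
ee_pos: [571.0, -258.8, 80.0]
ee_rot: [-2.484, -0.219, -1.736]
contact_force: [-0.1, 0.3, -2.2]
grip_width: 53.5
grasp_force: 87.3
time: 19.65
ee_pos: [571.2, -258.8, 79.6]
ee_rot: [-2.483, -0.22, -1.737]
contact_force: [-0.4, 0.7, 1.3]
grip_width: 53.5
grasp_force: 87.4
```

```bash

python3 -m crank '[[[0,0,0],[0,0,-0.0005],0.045],[[0,0,0],[0,0,-0.0005],0.045],[[0,0,0],[0,0,-0.0005],0.045],[[0,0,0],[0,0,-0.0005],0.045],[[0,0,0],[0,0,-0.0005],0.045]]' 20
python3 -m crank '[[[0,0,0],[0,0,0],0.056],[[0,0,0],[0,0,0],0.06],[[0,0,0],[0,0,0],0.07],[[0,0,0],[0,0,0],0.08],[[0,0,0],[0,0,0],0.085]]'
python3 - <<'E'
from h import *
w=capture("wrist");s=capture("scene");t=capture("top")
out=[cv2.resize(w,(300,400))]
for im,x0,y0 in((s,120,215),(t,310,195)):
  out.append(cv2.resize(cv2.convertScaleAbs(im[y0:y0+80,x0:x0+50] if 0 else im[y0:y0+80,x0:x0+80],alpha=1.5),(250,250),interpolation=cv2.INTER_CUBIC))
c=np.zeros((400,800,3),np.uint8);c[:,:300]=out[0];c[:250,300:550]=out[1];c[:250,550:]=out[2]
cv2.imwrite("pics/rel.png",c[:,:,::-1])
E
```

```text
time: 20.15
ee_pos: [571.4, -258.8, 79.6]
ee_rot: [-2.482, -0.22, -1.738]
contact_force: [-2.4, 1.3, 4.9]
grip_width: 53.5
grasp_force: 87.7
time: 20.65
ee_pos: [571.0, -258.9, 78.4]
ee_rot: [-2.485, -0.219, -1.735]
contact_force: [-0.2, 0.2, 0.1]
grip_width: 85.1
grasp_force: 0.0
```

View pics/rel.png

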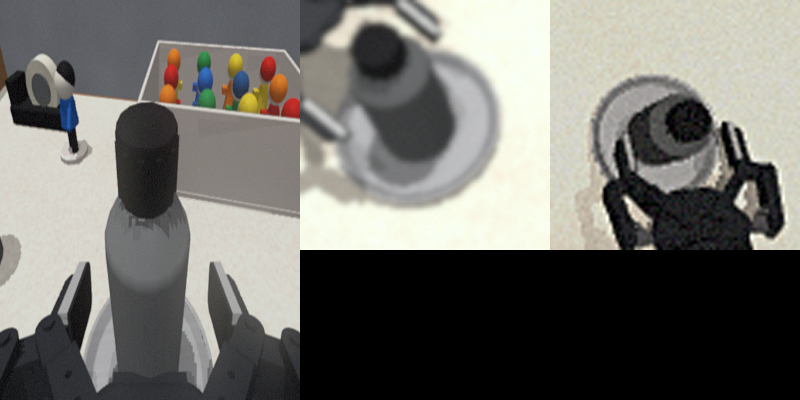

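Released. The wrist view shows the bottle upright in the dish with both pads clear of it, around (75,310) and (230,310). I'll back out along the tool's horizontal direction, then rise.

```bash

python3 -m crank '[[[0,0,0],[-0.01,-0.002,0],0.085],[[0,0,0],[-0.03,-0.005,0],0.085],[[0,0,0],[-0.05,-0.009,0],0.085],[[0,0,0],[-0.07,-0.012,0],0.085],[[0,0,0],[-0.08,-0.014,0.005],0.085]]'
python3 -m crank '[[[0,0,0],[0,0,0.02],0.085],[[0,0,0],[-0.005,-0.02,0.05],0.085],[[0,0,0],[-0.01,-0.05,0.08],0.085],[[0,0,0],[-0.01,-0.09,0.11],0.085],[[0,0,0],[-0.01,-0.12,0.13],0.085]]'
python3 - <<'E'
from h import *
s=capture("scene");t=capture("top")
out=[]
for im,x0,y0 in((s,120,205),(t,310,195)):
  out.append(cv2.resize(cv2.convertScaleAbs(im[y0:y0+90,x0:x0+80],alpha=1.5),(400,450),interpolation=cv2.INTER_CUBIC))
cv2.imwrite("pics/fin.png",np.hstack(out)[:,:,::-1])
E
```

```text
time: 21.3
ee_pos: [489.3, -272.6, 83.0]
ee_rot: [-2.485, -0.216, -1.734]
contact_force: [0.2, 0.4, 0.5]
grip_width: 85.1
grasp_force: 0.0
time: 21.8
ee_pos: [480.8, -395.5, 217.1]
ee_rot: [-2.486, -0.221, -1.74]
contact_force: [0.4, -0.7, -0.4]
grip_width: 84.8
grasp_force: 0.0
```

View pics/fin.png

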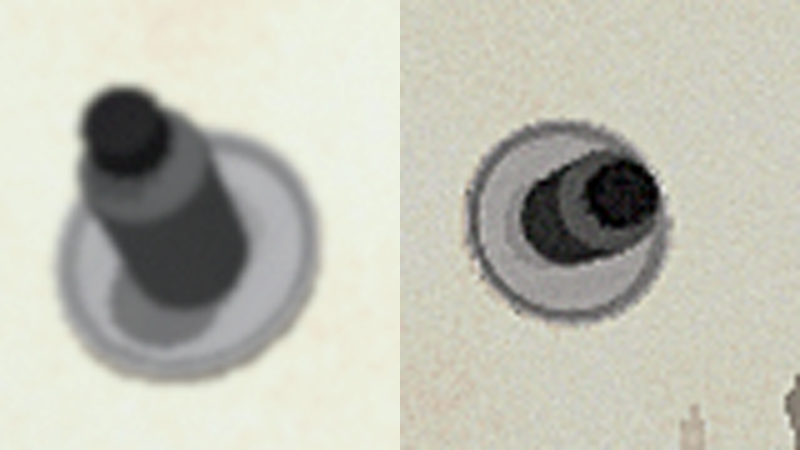

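The bottle stands upright in the dish and the arm is clear. The scene crop shows the cap at (124,127) with the dish centre at (188,254). The top crop shows the cap at (222,192) with the dish centre at (169,221). Now I'll check the centring.

```bash
python3 - <<'E'
from h import *
S=camera_model("scene");T=camera_model("top")
for m,d,c in((S,(157.6,255.8),(144.8,229.6)),(T,(343.8,239.2),(354.4,233.4))):print(plane(m,*c,149)-plane(m,*d,12))
print(cross(S,(144.8,229.6),T,(354.4,233.4)),cross(S,(157.6,255.8),T,(343.8,239.2)))
# other things unmoved: compare first/last top view near tub, jar, figure
a=cv2.imread("pics/t.png").astype(int);b=capture("top")[:,:,::-1].astype(int)
for n,(x,y) in dict(tub=(267,217),jar=(150,221),fig=(286,162)).items():print(n,np.abs(a-b)[y-20:y+20,x-20:x+20].mean())
E
```

```text
[  1.61   1.47 137.  ]
[  1.65   2.8  137.  ]
(array([ 570.38, -257.26,  143.63]), np.float64(1.985754159582775)) (array([ 568.94, -259.37,    6.67]), np.float64(3.2009363458246525))
tub 4.688541666666667
jar 4.475416666666667
fig 3.3604166666666666
```

Both views put the bottle within about 3 mm of the dish centre, and the jar, tub and figure have not moved, so I'm handing in.

```bash
python3 -c "from cell import job_done; print(job_done())"
```

```text
the job is handed in; nothing more can be done
None
```

I picked the bottle up, held it upside down for 3 s, turned it upright and set it in the dish about 3 mm from the centre; the jar, tub and figure were left alone, and I handed in at about 22 s.

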